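Lift a hot roast garlic bulb with tongs and hold it over a plate

TASK

Roast garlic has just come out of the oven: pick up the steel spring tongs, lift the garlic bulb out of the baking tray with them, and carry it over the middle of the small white plate. Do not put it down: your program finishes while the gripper still holds the tongs closed on the bulb, keeping it still in the air some 10 to 15 cm above the plate, where I will snip it open. The tray and the food are hot, so touch them only with the tongs, and leave the tray, the lemon and the plate where they are.

Things in the scene. Friction and masses are not known exactly. Their poses are not given: they have to be found in the camera images.
- tongs: Spring tongs of bright sheet steel, 235 mm long, 30 mm high, 130 g, lying on their side: two arms spread in a level V from a hinge (vertical axis, x = -85 mm; ring behind it to -110). This body is the left arm with the hinge pin. Origin: midway between the two grips when open, on the underside; x along the tongs to the jaws, y to the left arm, z up. The frame turns a little as the tongs close.
- tongs_arm: The right arm, hinged to the left one. Origin on the hinge axis at the underside, x to the jaws. A spring pushes the arms apart with 6 to 8 N at the grips, enough for friction to carry the tongs in fingers stopped part-way; released, they open. 1 mm of squeeze over the grips closes the jaws by 2.2 mm. Nearly half of any squeeze beyond that reaches the jaws; 40 N holds the bulb well.
- grip_left (a point): Middle of the outer face of the left arm's black silicone grip (54 mm long along x, z = 2.5 to 27.5 mm above the underside). Take both grips from above, fingertips just clear of the worktop. Over both grips: 57 mm when open; at 50 mm some 71 mm remain between the jaws; closed on the garlic about 44 mm.
- grip_right (a point): The same point of the right arm's grip, mirrored; moves with the right arm.
- jaw_left (a point): Middle of the inner face of the left jaw, a shallow scoop 42 mm long (x = 76 to 124 mm) and 30 mm high; 100 mm ahead of the grips' middle, 15 mm above the tongs' underside, 47 mm left of the midline when open. Open jaws are 86 mm apart and 98 mm over their outsides.
- jaw_right (a point): The same point of the right jaw, mirrored; moves with the right arm. Bring the bulb halfway between jaw_left and jaw_right.
- garlic: Whole garlic bulb, pale, short stem on top, standing upright in the tray; 60 x 57 mm across, nearly round, 58 mm high with the stem, about 40 g. Origin: middle of its underside, z up the stem. It stands at one end of the tray, the lemon at the other; which end varies.
- bulb_mid (a point): Middle of the garlic bulb, on its axis, 22 mm above its underside, about where it is widest. With the tongs level and their underside 20 to 22 mm above the worktop, jaws lowered over the bulb clear the tray's rim and grip it at its widest.
- lemon: Whole yellow lemon lying in the tray, 83 x 58 x 58 mm, its long axis its own x. Origin: under its middle. It is to be left alone.
- tray: Small dark steel baking tray, 235 x 160 mm over the rim, 13 mm high (floor 1.6 mm thick, sloping walls), loose on a 6 mm cork trivet: the rim is 19 mm above the worktop. Long side within 0.25 rad of the world's y. Origin: middle of its underside, x its short, y its long direction. Garlic and lemon stand about 120 mm apart along y, within 15 mm of its long middle line.
- plate: Small round white ceramic plate, 140 mm across, 16 mm high, on the worktop. Origin: middle of its underside.

How it is judged:
On the way, in this order (a step that is already met when the one before it is completed fails the run):
1. the tongs are held in the gripper, lifted off the worktop, the garlic still in the tray (height (world z) of tongs above 0.015 m and contact force between the fingers and tongs above 1 N and contact force between garlic and tray above 0.05 N), for 0.1 s.
2. the tongs have lifted the garlic bulb clear of the tray (height (world z) of bulb_mid above 0.06 m and contact force between garlic and tongs_arm above 0.5 N and contact force between the fingers and tongs above 1 N and contact force between garlic and tray below 0.05 N), for 0.2 s.
At the end, for the whole second after the job is handed in: The gripper holds the tongs and they alone hold the bulb still in the air, touching nothing else: its middle within 40 mm of the plate's centre seen from above and 80 to 220 mm above the plate's underside; tray, lemon and plate moved less than 30 mm (contact force between the fingers and tongs above 2 N and contact force between garlic and tongs_arm above 0.5 N and contact force between each of the arm, the fingers and garlic below 0.1 N and contact force between each of garlic, tongs and plate below 0.05 N and contact force between garlic and tray below 0.05 N and horizontal distance between bulb_mid and plate below 0.04 m and z of bulb_mid in the frame of plate between 0.08 and 0.22 m and linear speed of garlic below 0.03 m/s and height (world z) of plate below 0.01 m and distance of each of tray, lemon, plate from where it was at the start of the episode below 0.03 m); the arm keeps its last pose, push and grip.
It fails at once if the gripper or arm itself touches the hot tray, the garlic or the lemon (contact force between any of the fingers, the arm and garlic above 0.3 N or contact force between any of the fingers, the arm and lemon above 0.3 N or contact force between any of the fingers, the arm and tray above 0.3 N).
It fails at once if the tray, the lemon or the plate is moved more than 30 mm (distance of any of tray, lemon, plate from where it was at the start of the episode above 0.03 m).
It also fails if it takes over 40 s, if anything falls off the work surface, if the arm or the gripper's body presses on something with over 40 N, if the wrist force passes 120 N, or if a joint passes its speed limit or range.

ROBOT

A 6-joint arm with a two-finger parallel gripper is mounted at the origin on a cart in front of the work surface, level with it; the furniture and walls round the work are solid. World frame = base frame: x ahead of the robot, y to its left, z up, the work surface at z = 0. Lengths are in m, angles in rad, forces in N, time in s.
With the tool pointing down it reaches from about 0.275 to 0.85 m from the base axis. Payload 5.2 kg.
Tool frame: the origin (TCP) lies midway between the tips of the shut fingers; the grasp point (between the pads) lies 19 mm behind it; z points along the fingers, y is the line along which they close (so a half turn about z gives the same grasp; the last joint's range is limited). The gripper opens to 85 mm and grips with 20 to 120 N. Pads are 22 mm wide; open, the fingers measure 114 mm over their backs; the gripper's body (76 mm by 85 mm) begins 54 mm behind the grasp point. The pads swing forward as they close: fully open they stand 13 mm farther back than shut.
Start: joints at [-1.445, 0.259, 1.535, -0, 1.348, -0.203], TCP at [0.178, -0.521, 0.231] pointing down, gripper open.
Joint ranges: [-3.14, 3.14], [-0.91, 2.08], [0.19, 2.58], [-1.22, 4.36], [0.22, 2.71], [-3.12, 3.12]. Speed limits (rad/s): [2.57, 2.57, 3.14, 3.14, 3.14, 3.14].

INTERFACE

Orientations are given as a rotation vector (axis times angle).
In Python, from workcell import r gives the robot as it stands.
- The arm moves only by the tool creep_tool, called after "Request:" in YAML: its name, and indented under it one key for each argument. Schema: {"type":"object","properties":{"segments":{"type":"array","items":{"type":"object","properties":{"trans":{"type":"array","items":{"type":"number"},"minItems":3,"maxItems":3},"turn_vec":{"type":"array","items":{"type":"number"},"minItems":3,"maxItems":3},"finger_gap":{"type":"number"}},"additionalProperties":false,"required":["finger_gap"]},"minItems":1,"maxItems":12},"only":{"type":"string"},"quiet":{"type":"boolean"},"lines":{"type":"string"}},"required":["segments"],"additionalProperties":false}. segments is a list of rows, 1 to 12 of them, each an object with the fields trans (a list: dx, dy, dz in a scale on which 1.0 is 0.5 m), turn_vec (a list: a rotation vector rx, ry, rz in shares of pi rad (1.0 is pi rad)), finger_gap (the finger opening in m); a field left out counts as zero (the opening has to be given); each row shifts and turns the commanded pose from where the row before left it, along the tool's axes as they then stand; what a row does not reach is not made up. A row lasts 1/8 s, in which the tool goes at most 0.0625 m and 0.188 rad, less where a joint would pass 70% of its speed; a pose out of reach is approached as far as the arm can. The fingers move at their own pace and stop on an object; the grip force is fixed at half the most. Time passes only in rows, so rows that do not move let the fingers close. The tool returns the time, the measured TCP pose, the force, the opening and the grip force at its end. only (a regular expression) keeps the lines of the reply that match it, lines (a string "A,B") keeps lines A to B, and quiet returns only ok. No shift or turn number may pass 1 either way. Input that does not fit is refused with a message, and nothing moves.
- r.read_state(): the state, without advancing time (a new reading comes with each control period).
- r.read_camera(name): name is "scene" or "top" or "wrist"; returns a dict with "color" (420x560x3 uint8, blue, green, red), "range_z" (420x560 float32, m along the optical axis (not along the pixel's ray), 0 where there is no reading), "fx", "fy", "cx", "cy" (pixels), "world_to_cam" (4x4, takes a point from world to camera coordinates). Camera axes: x right, y down, z forward; pixel columns grow to the right and rows downward; lengths in m; the calibration is good to about 2 mm. A picture is of the moment at which its call begins.
- r.hand_in(): hands the job in; it is judged then, once.
Trained networks look in the newest picture that a camera, given by its name, has taken for a name from the list of things; names that differ only in an ending like _2 or _b are one class to them, and where a whole thing is asked for, a point or a joint stands for the part that bears it (a point fixed in the world has none). Each returns a list of dicts, best first, with "confidence" (0 to 1); they miss things now and then, are a little off and sometimes report something else, mostly with a low value. They report only what shows in the picture. A call takes as long as a camera call.
- r.boxes_of(camera, thing): "centre" ([x, y, z] in m, in the coordinates of the camera as it stood for that picture, good to about 4 mm: the middle of the surface that is visible of it).
- r.landmark_of(camera, thing): "centre" ([x, y, z] in m, in the coordinates of the camera as it stood for that picture, good to about 4 mm: a listed point, or the origin of a listed thing).
The state is a dict: "time": time; "q": joint angles; "qd": joint speeds; "tau": joint torques, N m; "eef_pos": TCP position; "ee_rot": TCP orientation; "contact_force": force on the tool from outside, world axes, zero at the start; "ft_torque": the same for the moment, N m; "finger_gap": finger opening in m; "grip_force": force on a finger pad.
Only numpy, scipy, OpenCV 4.12 (cv2) and the standard library are available. Lean on these libraries where they do the work, as an engineer would, in place of code of your own. Each camera call takes 0.05 s, during which the arm holds its last target. There are 200 camera calls.

## Working session

There is one attempt and no reset: what is moved stays moved. The work goes in short steps, Python scripts to look and compute and a tool call to move; the robot and the scene stay as the last step left them, time stands still between calls to the robot, and variables do not carry over. Pictures are saved under pics/ and viewed, at most 10 in all, crops included, and the job is handed in when it is done.

```bash
mkdir -p pics
```

Create h.py:
```python
import numpy as np, cv2
from scipy.spatial.transform import Rotation as R
from workcell import r
def cam(n):
    c=r.read_camera(n); c['inv']=np.linalg.inv(c['world_to_cam']); return c
def w(c,p): return (c['inv']@np.r_[p,1])[:3]
def cloud(c):
    z=c['range_z']; v,u=np.indices(z.shape)
    P=np.stack([(u-c['cx'])/c['fx']*z,(v-c['cy'])/c['fy']*z,z],-1)
    return P@c['inv'][:3,:3].T+c['inv'][:3,3]
```

Run:
```python
from h import *
np.set_printoptions(precision=4,suppress=True)
for n in ['top','scene']:
    c=cam(n); cv2.imwrite(f'pics/{n}0.png',c['color'])
    print(n,c['inv'][:3,3])
    for t in ['tongs','tongs_arm','grip_left','grip_right','jaw_left','jaw_right','garlic','bulb_mid','lemon','tray','plate']:
        print(t,[(np.round(w(c,d['centre']),4).tolist(),round(d['confidence'],2)) for d in r.landmark_of(n,t)[:2]])
s=r.read_state();print(s['time'],s['eef_pos'],R.from_rotvec(s['ee_rot']).as_matrix(),s['finger_gap'])
```

```text
top [ 0.3981 -0.0635  1.0397]
tongs [([0.4504, -0.3788, 0.0003], 0.59)]
tongs_arm [([0.4465, -0.3803, 0.0016], 0.18)]
grip_left [([0.4485, -0.3531, 0.0114], 0.65)]
grip_right [([0.4416, -0.4075, 0.0147], 0.89), ([0.5464, -0.3513, 0.0145], 0.18)]
jaw_left [([0.5455, -0.3515, 0.0128], 0.89)]
jaw_right [([0.5349, -0.4446, 0.0163], 0.8)]
garlic [([0.5563, -0.0534, 0.0075], 0.67)]
bulb_mid [([0.5583, -0.0469, 0.0317], 0.88)]
lemon [([0.5467, -0.1677, 0.0114], 0.56)]
tray [([0.5502, -0.1091, 0.0072], 0.85)]
plate [([0.5555, 0.2144, 0.0039], 0.65), ([0.5358, -0.4482, 0.0191], 0.61)]
scene [-0.1264  0.8568  0.6555]
tongs [([0.5429, -0.165, 0.0076], 0.7), ([0.4467, -0.3832, -0.0034], 0.59)]
tongs_arm []
grip_left [([0.4504, -0.3512, 0.0114], 0.68)]
grip_right [([0.4407, -0.409, 0.0204], 0.56)]
jaw_left [([0.5499, -0.3501, 0.0167], 0.64), ([0.5596, 0.2178, 0.0007], 0.28)]
jaw_right [([0.444, -0.4103, 0.018], 0.51), ([0.5368, -0.4411, 0.0178], 0.5)]
garlic [([0.5568, -0.0495, 0.0072], 0.78)]
bulb_mid [([0.557, -0.0502, 0.0308], 0.66), ([0.5494, -0.3502, 0.0172], 0.33)]
lemon [([0.5422, -0.1668, 0.0039], 0.76)]
tray [([0.5528, -0.1089, 0.0064], 0.79)]
plate [([0.5614, 0.2126, -0.0015], 0.64)]
1.2 [ 0.1776 -0.5205  0.2313] [[ 0.9464  0.3229 -0.    ]
 [ 0.3229 -0.9464  0.0001]
 [ 0.     -0.0001 -1.    ]] 0.08560588691783289
```

View pics/top0.png

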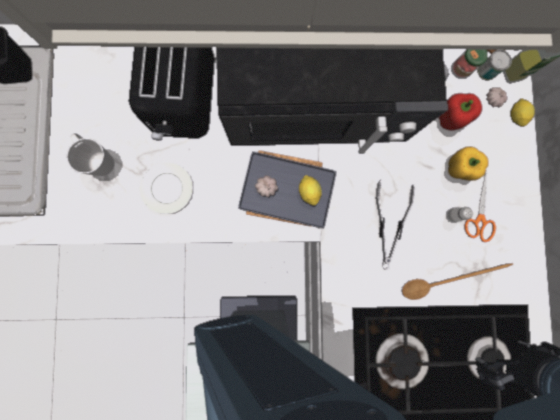

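View pics/scene0.png

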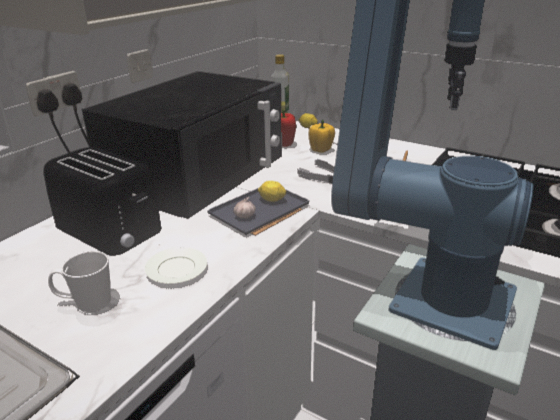

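Run:
```python
from h import *
np.set_printoptions(precision=4,suppress=True)
c=cam('top'); P=cloud(c); x,y,z=P[...,0],P[...,1],P[...,2]
m=(x>.3)&(x<.62)&(y<-.28)&(y>-.52)&(z>.02)&(z<.045)
dk=c['color'].max(-1)<70
for nm,mm in (('all',m),('dark',m&dk)):
    q=P[mm]; print(nm,len(q),q.min(0),q.max(0),q.mean(0))
k,l=cv2.connectedComponents((m&dk).astype(np.uint8))
for i in range(1,k):
    q=P[l==i]
    if len(q)>15: print(i,len(q),q.mean(0),cv2.minAreaRect(q[:,:2].astype(np.float32)))
# garlic top and extents
g=(abs(x-.556)<.045)&(abs(y+.05)<.045)&(z>.028)
q=P[g];print('garlic',q.min(0),q.max(0),cv2.minEnclosingCircle(q[:,:2].astype(np.float32)))
g=(z>.1)&(x>.25)
if g.any(): print('tall',P[g].min(0),P[g].max(0),g.sum())
p=(abs(x-.557)<.1)&(abs(y-.214)<.1)&(z>.009);print('plate',cv2.minEnclosingCircle(P[p][:,:2].astype(np.float32)))
```

```text
all 404 [ 0.3529 -0.4471  0.02  ] [ 0.5755 -0.3462  0.0347] [ 0.4546 -0.3786  0.027 ]
dark 47 [ 0.4236 -0.4092  0.02  ] [ 0.463  -0.3515  0.0309] [ 0.4464 -0.3748  0.0258]
1 19 [ 0.4527 -0.4052  0.0257] ((0.4524465799331665, -0.40492865443229675), (0.004296786151826382, 0.022059474140405655), 74.46939086914062)
2 28 [ 0.4421 -0.3541  0.0259] ((0.44222643971443176, -0.3540653586387634), (0.004649946931749582, 0.03721722215414047), 88.03734588623047)
garlic [ 0.5312 -0.0795  0.0289] [ 0.5869 -0.0218  0.068 ] ((0.557647705078125, -0.05106864497065544), 0.02960345894098282)
tall [ 0.25   -0.8156  0.1   ] [0.9373 0.6043 1.0397] 65228
plate ((0.5585859417915344, 0.21415568888187408), 0.06960562616586685)
```

The pictures show the tongs at about (395,222) in the top view, pointing slightly right of +x. The tray is turned about the same way, with the garlic at (266,187) and the lemon at (311,190). The plate is at (167,188), clear of the toaster. I can hold one yaw the whole way, so I'll move above the grips.

Units first: shifts go in shares of 0.5 m and turns go in shares of pi rad. So 0.05 m is 0.1, 0.015 m is 0.03, 0.161 rad is 0.0512.

Request:
creep_tool:
  segments:
    - {"trans":[0.1, -0.016, 0.03], "finger_gap":0.085}
    - {"trans":[0.1, -0.016, 0.03], "finger_gap":0.085}
    - {"trans":[0.1, -0.016, 0.03], "finger_gap":0.085}
    - {"trans":[0.1, -0.016, 0.03], "finger_gap":0.085}
    - {"trans":[0.1, -0.016, 0.03], "finger_gap":0.085}
    - {"trans":[0.1, -0.012, 0.03], "finger_gap":0.085}
    - {"turn_vec":[0, 0, 0.0512], "finger_gap":0.085}
    - {"turn_vec":[0, 0, 0.0512], "finger_gap":0.085}
    - {"turn_vec":[0, 0, 0.0512], "finger_gap":0.085}
    - {"finger_gap":0.085}

```text
time: 2.5
eef_pos: [0.4468, -0.3801, 0.1413]
ee_rot: [-3.132, 0.239, 0.0]
contact_force: [-0.7, -0.3, 0.0]
finger_gap: 0.0853
grip_force: 0.0
```

Run:
```python
from h import *
np.set_printoptions(precision=4,suppress=True)
L={k:[] for k in ['tongs','grip_left','grip_right','jaw_left','jaw_right']}
for n in ['wrist','top']:
    for rep in range(3):
        c=cam(n)
        for t in L:
            for d in r.landmark_of(n,t)[:1]:
                if d['confidence']>.4: L[t].append(w(c,d['centre'])); print(n,t,L[t][-1],round(d['confidence'],2))
    if n=='wrist':
        cv2.imwrite('pics/w1.png',c['color'])
        P=cloud(c);m=(P[...,2]>.018)&(P[...,2]<.04)
        q=P[m];print(len(q),q.min(0),q.max(0))
s=r.read_state();print(s['time'],s['eef_pos'],R.from_rotvec(s['ee_rot']).as_matrix(),s['q'])
```

```text
wrist tongs [ 0.5506 -0.3473  0.0139] 0.53
wrist grip_left [ 0.4449 -0.3469  0.0201] 0.78
wrist grip_right [ 0.4338 -0.4069  0.0165] 0.6
wrist jaw_left [ 0.5486 -0.3509  0.0155] 0.95
wrist jaw_right [ 0.5331 -0.44    0.0163] 0.78
wrist tongs [ 0.4451 -0.3488  0.0197] 0.56
wrist grip_left [ 0.4463 -0.3514  0.0199] 0.86
wrist grip_right [ 0.4352 -0.4068  0.0155] 0.64
wrist jaw_left [ 0.5503 -0.3515  0.0156] 0.78
wrist jaw_right [ 0.5327 -0.4417  0.0168] 0.94
wrist grip_left [ 0.4444 -0.3502  0.0176] 0.61
wrist grip_right [ 0.4364 -0.4096  0.0178] 0.92
wrist jaw_left [ 0.5479 -0.3453  0.0153] 0.65
wrist jaw_right [ 0.5329 -0.4428  0.018 ] 0.92
7117 [ 0.338  -0.5633  0.018 ] [ 0.605  -0.1507  0.04  ]
top tongs [ 0.4492 -0.3798  0.0005] 0.67
top grip_left [ 0.4459 -0.353   0.0153] 0.76
top grip_right [ 0.4433 -0.4034  0.0142] 0.65
top jaw_left [ 0.5474 -0.3522  0.0153] 0.67
top jaw_right [ 0.5371 -0.4432  0.0161] 0.53
top tongs [ 0.4501 -0.3781  0.0022] 0.56
top grip_left [ 0.4481 -0.3535  0.0118] 0.83
top grip_right [ 0.4432 -0.4067  0.0118] 0.67
top jaw_left [ 0.5458 -0.3525  0.0147] 0.78
top tongs [ 0.4474 -0.3774 -0.001 ] 0.68
top grip_left [ 0.4499 -0.3546  0.0121] 0.66
top grip_right [ 0.4413 -0.407   0.0131] 0.65
top jaw_left [ 0.5499 -0.3498  0.013 ] 0.82
top jaw_right [ 0.5378 -0.4453  0.0178] 0.51
4.3 [ 0.4467 -0.3801  0.1413] [[ 0.9881 -0.1536  0.    ]
 [-0.1536 -0.9881  0.    ]
 [ 0.     -0.     -1.    ]] [-0.8951  0.3957  1.5697  0.      1.1762  0.8299]
```

View pics/w1.png

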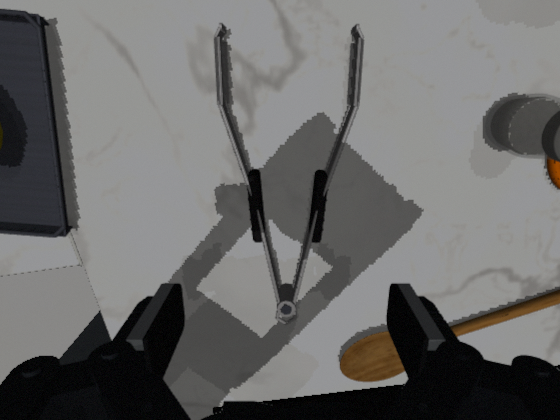

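The wrist view shows the tongs symmetric about column 288 (hinge at 287,308, jaws at 221 and 358), midway between the fingers. Yaw and lateral position are right, so I'll descend and close part-way.

In the tool's units: 0.045 m is 0.09, 0.03 m is 0.06.

Request:
creep_tool:
  segments:
    - {"trans":[-0.004, 0, 0.09], "finger_gap":0.085}
    - {"trans":[0, 0, 0.09], "finger_gap":0.085}
    - {"trans":[0, 0, 0.06], "finger_gap":0.085}
    - {"trans":[0, 0, 0.032], "finger_gap":0.085}
    - {"finger_gap":0.085}
    - {"finger_gap":0.05}
    - {"finger_gap":0.05}
    - {"finger_gap":0.05}
    - {"finger_gap":0.05}
    - {"finger_gap":0.05}

```text
time: 5.55
eef_pos: [0.4463, -0.3816, 0.0081]
ee_rot: [3.128, -0.242, 0.006]
contact_force: [0.2, 0.3, 6.8]
finger_gap: 0.0502
grip_force: 8.4
```

In the tool's units: -0.04 m is -0.08, -0.03 m is -0.06.

Request:
creep_tool:
  segments:
    - {"trans":[0, 0, -0.04], "finger_gap":0.05}
    - {"trans":[0, 0, -0.06], "finger_gap":0.05}
    - {"trans":[0, 0, -0.08], "finger_gap":0.05}
    - {"trans":[0, 0, -0.08], "finger_gap":0.05}
    - {"finger_gap":0.05}
    - {"finger_gap":0.05}

```text
time: 6.3
eef_pos: [0.4445, -0.3795, 0.1355]
ee_rot: [3.132, -0.242, 0.0]
contact_force: [-0.3, 0.5, -1.6]
finger_gap: 0.0499
grip_force: 6.0
```

Run:
```python
from h import *
np.set_printoptions(precision=4,suppress=True)
for n in ['wrist','wrist','top']:
        c=cam(n)
        for t in ['grip_left','grip_right','jaw_left','jaw_right','bulb_mid','lemon']:
            for d in r.landmark_of(n,t)[:1]:
                print(n,t,w(c,d['centre']),round(d['confidence'],2))
        if n=='wrist': cv2.imwrite('pics/w2.png',c['color'])
s=r.read_state();print(s['time'],s['eef_pos'],s['ee_rot'],s['contact_force'],s['grip_force'])
```

```text
wrist grip_left [ 0.4435 -0.3503  0.1476] 0.94
wrist grip_right [ 0.4359 -0.405   0.1414] 0.95
wrist jaw_left [ 0.5507 -0.3547  0.1428] 0.95
wrist jaw_right [ 0.5339 -0.4309  0.1454] 0.71
wrist grip_left [ 0.4434 -0.3522  0.1446] 0.93
wrist grip_right [ 0.4379 -0.402   0.1432] 0.92
wrist jaw_left [ 0.5515 -0.3563  0.1436] 0.9
wrist jaw_right [ 0.5337 -0.4299  0.1439] 0.7
top grip_left [ 0.4461 -0.3558  0.1398] 0.8
top grip_right [ 0.5604 -0.0471  0.0303] 0.43
top jaw_left [ 0.5465 -0.3586  0.14  ] 0.59
top jaw_right [ 0.4465 -0.3821  0.1256] 0.69
top bulb_mid [ 0.5576 -0.049   0.0298] 0.86
top lemon [ 0.5438 -0.1696  0.0113] 0.89
7.35 [ 0.4447 -0.3798  0.1353] [ 3.1322 -0.242   0.    ] [ 0.6435  0.809  -1.5568] 5.984503332583699
```

View pics/w2.png

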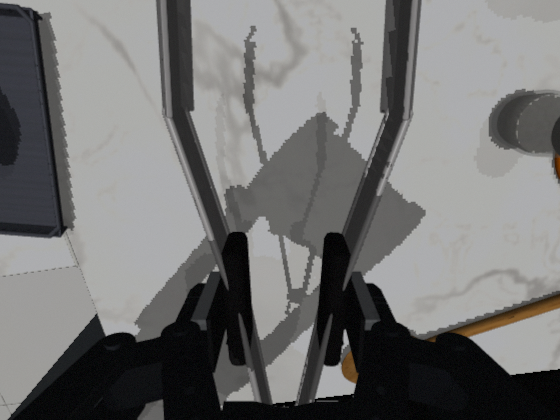

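The tongs are level, with the jaws at columns 175 and 398, symmetric about 287. Next I'll move above the bulb.

In the tool's units: -0.04 m is -0.08, -0.03 m is -0.06.

Request:
creep_tool:
  segments:
    - {"trans":[-0.004, -0.03, 0], "finger_gap":0.05}
    - {"trans":[-0.006, -0.06, 0], "finger_gap":0.05}
    - {"trans":[-0.01, -0.08, 0], "finger_gap":0.05}
    - {"trans":[-0.01, -0.08, 0], "finger_gap":0.05}
    - {"trans":[-0.01, -0.08, 0], "finger_gap":0.05}
    - {"trans":[-0.01, -0.08, 0], "finger_gap":0.05}
    - {"trans":[-0.01, -0.08, 0], "finger_gap":0.05}
    - {"trans":[-0.008, -0.08, 0.01], "finger_gap":0.05}
    - {"trans":[-0.006, -0.06, 0.02], "finger_gap":0.05}
    - {"trans":[-0.004, -0.036, 0.02], "finger_gap":0.05}
    - {"trans":[0, -0.018, 0], "finger_gap":0.05}
    - {"finger_gap":0.05}

```text
time: 8.85
eef_pos: [0.4588, -0.0354, 0.1107]
ee_rot: [3.132, -0.24, 0.001]
contact_force: [0.2, -0.1, -1.2]
finger_gap: 0.0501
grip_force: 6.0
```

Create look.py:
```python
from h import *
import sys
np.set_printoptions(precision=4,suppress=True)
for n in ['wrist','wrist','top']:
        c=cam(n)
        for t in ['grip_left','grip_right','jaw_left','jaw_right','bulb_mid','plate']:
            for d in r.landmark_of(n,t)[:1]:
                print(n,t,w(c,d['centre']),round(d['confidence'],2))
        if n==sys.argv[2]: cv2.imwrite('pics/'+sys.argv[1],c['color'])
s=r.read_state();print(s['time'],s['eef_pos'],s['ee_rot'],s['contact_force'],s['grip_force'])
```

```bash
python3 look.py w3.png wrist
```

```text
wrist grip_left [ 0.4574 -0.0048  0.1254] 0.63
wrist grip_right [ 0.4528 -0.0583  0.1196] 0.59
wrist jaw_left [ 0.5632 -0.011   0.1178] 0.81
wrist jaw_right [ 0.5508 -0.0848  0.1189] 0.87
wrist bulb_mid [ 0.5577 -0.0473  0.0329] 0.71
wrist grip_left [ 0.4553 -0.0077  0.1223] 0.76
wrist grip_right [ 0.4513 -0.0599  0.1206] 0.72
wrist jaw_left [ 0.5646 -0.0118  0.117 ] 0.56
wrist jaw_right [ 0.5508 -0.0868  0.1237] 0.68
wrist bulb_mid [ 0.5559 -0.0473  0.033 ] 0.92
wrist plate [ 0.5565 -0.0504  0.0081] 0.47
top jaw_left [ 0.5608 -0.0142  0.12  ] 0.76
top jaw_right [ 0.5524 -0.0943  0.1209] 0.6
top bulb_mid [ 0.5576 -0.0489  0.0309] 0.4
top plate [0.5571 0.2141 0.003 ] 0.59
9.9 [ 0.4587 -0.0359  0.1103] [ 3.1323 -0.2419 -0.    ] [-0.0181  0.5759 -1.2163] 6.001411671641108
```

View pics/w3.png

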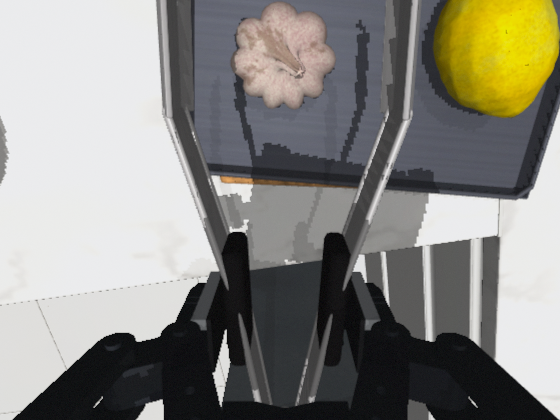

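The bulb spans columns 235–334, centred between the jaws at 175 and 398, and measured offsets agree within about 1 mm. Now I'll lower over it.

In the tool's units: 0.02 m is 0.04, 0.008 m is 0.016.

Request:
creep_tool:
  segments:
    - {"trans":[0, 0, 0.03], "finger_gap":0.05}
    - {"trans":[0, 0, 0.04], "finger_gap":0.05}
    - {"trans":[0, 0, 0.04], "finger_gap":0.05}
    - {"trans":[0, 0, 0.03], "finger_gap":0.05}
    - {"trans":[0, 0, 0.016], "finger_gap":0.05}
    - {"trans":[0, 0, 0.006], "finger_gap":0.05}
    - {"finger_gap":0.05}

```text
time: 10.78
eef_pos: [0.4589, -0.0359, 0.0295]
ee_rot: [3.132, -0.242, 0.0]
contact_force: [-0.7, -0.5, -1.8]
finger_gap: 0.0499
grip_force: 6.0
```

```bash
python3 look.py w4.png wrist
```

```text
wrist grip_left [ 0.4581 -0.0063  0.0429] 0.8
wrist grip_right [ 0.4542 -0.0573  0.0389] 0.65
wrist jaw_left [ 0.5609 -0.0127  0.0377] 0.91
wrist jaw_right [ 0.5511 -0.088   0.0395] 0.74
wrist bulb_mid [ 0.5589 -0.0477  0.0367] 0.83
wrist grip_left [ 0.46   -0.0085  0.0408] 0.73
wrist grip_right [ 0.4527 -0.0576  0.0383] 0.79
wrist jaw_left [ 0.5617 -0.0118  0.0372] 0.76
wrist jaw_right [ 0.5448 -0.0866  0.0386] 0.67
wrist bulb_mid [ 0.558  -0.0498  0.0357] 0.89
top jaw_left [ 0.5617 -0.0144  0.0358] 0.42
top jaw_right [ 0.5531 -0.093   0.0402] 0.39
top bulb_mid [ 0.5562 -0.0462  0.0307] 0.76
top plate [0.5552 0.2144 0.0039] 0.63
11.825 [ 0.4587 -0.0359  0.0293] [-3.1322  0.242   0.0001] [-0.0974  0.3672 -1.8975] 6.003254243150877
```

View pics/w4.png

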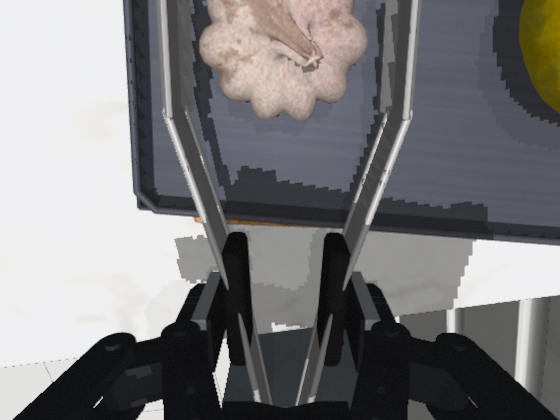

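The bulb (columns 200–366) sits inside the jaws with a gap on both sides. I'll close.

Request:
creep_tool:
  segments:
    - {"finger_gap":0.048}
    - {"finger_gap":0.047}
    - {"finger_gap":0.046}
    - {"finger_gap":0.045}
    - {"finger_gap":0.044}
    - {"finger_gap":0.042}
    - {"finger_gap":0.038}
    - {"finger_gap":0.03}
    - {"finger_gap":0.03}
    - {"finger_gap":0.03}

```text
time: 13.08
eef_pos: [0.4587, -0.0359, 0.0293]
ee_rot: [-3.132, 0.242, 0.0]
contact_force: [-1.3, -0.1, -0.2]
finger_gap: 0.0397
grip_force: 60.3
```

In the tool's units: -0.025 m is -0.05, -0.02 m is -0.04.

Request:
creep_tool:
  segments:
    - {"trans":[0, 0, -0.01], "finger_gap":0.03}
    - {"trans":[0, 0, -0.02], "finger_gap":0.03}
    - {"trans":[0, 0, -0.04], "finger_gap":0.03}
    - {"trans":[0, 0, -0.05], "finger_gap":0.03}
    - {"trans":[0, 0, -0.05], "finger_gap":0.03}
    - {"trans":[0, 0, -0.03], "finger_gap":0.03}
    - {"trans":[0, 0, -0.01], "finger_gap":0.03}
    - {"finger_gap":0.03}
    - {"finger_gap":0.03}

```text
time: 14.2
eef_pos: [0.4582, -0.0357, 0.1337]
ee_rot: [-3.132, 0.242, 0.002]
contact_force: [0.0, -0.0, -1.2]
finger_gap: 0.0394
grip_force: 60.5
```

```bash
python3 look.py w5.png wrist
```

```text
wrist grip_left [ 0.4529 -0.0137  0.1417] 0.87
wrist grip_right [ 0.4509 -0.0537  0.142 ] 0.61
wrist jaw_left [ 0.5603 -0.0186  0.1403] 0.71
wrist jaw_right [ 0.5517 -0.0788  0.144 ] 0.69
wrist bulb_mid [ 0.5565 -0.0506  0.137 ] 0.88
wrist grip_left [ 0.4572 -0.0107  0.147 ] 0.8
wrist grip_right [ 0.4522 -0.0542  0.1421] 0.92
wrist jaw_left [ 0.5592 -0.0213  0.1385] 0.75
wrist jaw_right [ 0.5502 -0.0764  0.1423] 0.89
wrist bulb_mid [ 0.5555 -0.0509  0.137 ] 0.58
wrist plate [ 0.5565 -0.049   0.1347] 0.41
top jaw_right [ 0.5536 -0.0859  0.1416] 0.47
top bulb_mid [ 0.5585 -0.0491  0.1344] 0.7
15.25 [ 0.4587 -0.0359  0.1343] [-3.1323  0.242   0.    ] [-0.6563 -0.2165 -0.8121] 60.51157593727112
```

View pics/w5.png

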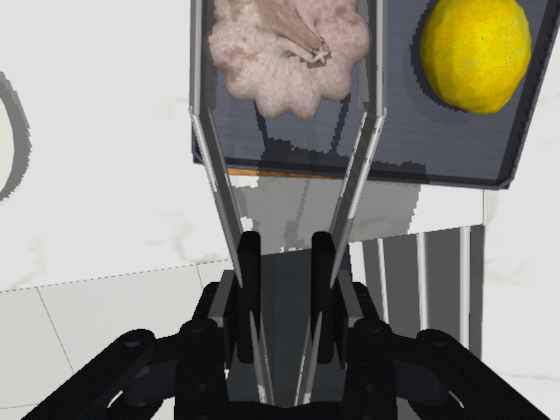

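The bulb is clamped between the jaws (208–370) and has risen with them. Now over to the plate, 0.264 m along +y.

In the tool's units: -0.04 m is -0.08, -0.035 m is -0.07.

Request:
creep_tool:
  segments:
    - {"trans":[-0.004, -0.02, 0], "finger_gap":0.03}
    - {"trans":[-0.008, -0.05, 0], "finger_gap":0.03}
    - {"trans":[-0.012, -0.08, 0], "finger_gap":0.03}
    - {"trans":[-0.012, -0.08, 0], "finger_gap":0.03}
    - {"trans":[-0.012, -0.08, 0], "finger_gap":0.03}
    - {"trans":[-0.012, -0.08, 0], "finger_gap":0.03}
    - {"trans":[-0.01, -0.07, 0], "finger_gap":0.03}
    - {"trans":[-0.008, -0.04, 0], "finger_gap":0.03}
    - {"trans":[-0.004, -0.022, 0], "finger_gap":0.03}
    - {"finger_gap":0.03}
    - {"finger_gap":0.03}
    - {"finger_gap":0.03}

```text
time: 16.75
eef_pos: [0.4584, 0.2275, 0.1343]
ee_rot: [3.132, -0.244, -0.0]
contact_force: [0.2, -0.2, -1.2]
finger_gap: 0.0394
grip_force: 60.7
```

```bash
python3 look.py t6.png top
```

```text
wrist grip_left [0.456  0.2508 0.1461] 0.73
wrist grip_right [0.4521 0.2084 0.1412] 0.96
wrist jaw_left [0.562  0.2412 0.1392] 0.76
wrist jaw_right [0.5501 0.1859 0.1393] 0.97
wrist bulb_mid [0.5575 0.2119 0.1363] 0.93
wrist grip_left [0.4532 0.2528 0.1455] 0.71
wrist grip_right [0.4512 0.2107 0.1408] 0.63
wrist jaw_left [0.5587 0.2397 0.1397] 0.97
wrist jaw_right [0.5513 0.1849 0.1447] 0.68
wrist bulb_mid [0.5557 0.2148 0.1371] 0.76
top grip_left [0.4577 0.2448 0.1361] 0.73
top grip_right [0.4572 0.2104 0.1355] 0.55
top jaw_left [0.5601 0.2409 0.1376] 0.63
top jaw_right [0.5521 0.1807 0.1423] 0.65
top bulb_mid [0.3717 0.2415 0.1248] 0.37
top plate [0.5577 0.2155 0.0041] 0.67
17.8 [0.4583 0.2283 0.1343] [-3.1322  0.242   0.    ] [ 0.8061 -0.6252 -1.9915] 60.70050001144409
```

View pics/t6.png

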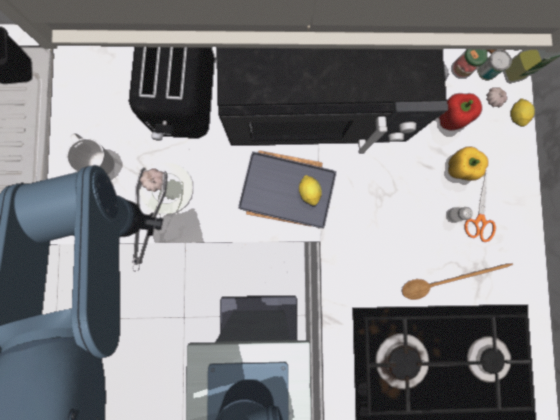

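The top view shows the bulb at (152,180) in the jaws, displaced from the plate's centre (167,188) only by parallax from its height. The tray and lemon have not moved. Measured, the bulb is about 2 mm from the plate's centre at z = 0.136, and still.

```bash
python3 -c "
from workcell import r
print(r.hand_in())"
```

```text
the job is handed in; nothing more can be done
None
```

The job is handed in: the gripper holds the tongs closed on the garlic bulb, still in the air about 13.5 cm above the worktop (12 cm above the plate's rim) and roughly 2 mm off the plate's centre, with the tray, lemon and plate where they were.

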